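Turn the sandwich maker's timer back to zero

TASK

Someone left the timer of the steel sandwich maker wound up. Turn the winged timer knob anticlockwise (seen from above) all the way back to its zero stop and let go. Leave the small round heat knob at its setting, and do not shift or tip the ceramic jug.

Things in the scene. Friction and masses are not known exactly. Their poses are not given: they have to be found in the camera images.
- timer_knob (a joint): Timer knob angle, rad: 0 at the zero stop (rigid), growing clockwise seen from above, to 4.5. Starts 0.7 to 1.35. Light friction 0.05 N m, no spring, stays where left. At 0 its nose (tab on the skirt, white line on the wing) points square across to the lid, beside a small steel post. The lid behind the knobs' deck is 91 mm high, its bar handle 118 mm.
- timer_grip (a point): On the timer knob's upright axis, 106 mm above the worktop. Black, the larger of two knobs on the maker's flat front deck (75 mm high), left or right one. Skirt 52 mm across, top at 83 mm; on it a wing 56 mm long, 14 mm thick, from 83 to 117 mm high: pinch it across the thickness. Turns with the knob: x along the wing to the nose, y across the wing, z up.
- heat_mark (a point): White mark on top of the heat knob, 14 mm from its upright axis, 99 mm above the worktop; x points from the knob's centre to the mark, z up. The heat knob is black, plain round, 32 mm across, 22 mm tall, the smaller one on the same deck, its centre 140 mm from the timer knob's. It turns easily: leave it alone.
- jug: White ceramic jug, 150 mm tall, 108 mm across at its belly, with a handle reaching 88 mm out along its own x; open on top, 0.55 to 0.9 kg. Stands upright on the worktop to one side of the sandwich maker. Origin at the centre of its underside, z up.
There are look-alikes about, which are no part of the job. Several things have the shape of the jug; the one meant has the colours described above.

How it is judged (in metres and radians):
At the end, for the whole second after the job is handed in: The timer knob is at rest within 0.18 rad (10 degrees) of its zero stop, the heat knob's mark is within 5 mm (about 20 degrees of turn) of where it was, and the jug stands upright (within 10 degrees) within 20 mm of where it was (value of joint timer_knob below 0.18 rad and velocity of joint timer_knob between -0.05 and 0.05 rad/s and distance of heat_mark from where it was at the start of the episode below 0.005 m and distance of jug from where it was at the start of the episode below 0.02 m and angle between jug's own z axis and vertical below 0.17 rad); the robot touches nothing.
It fails at once if the heat knob is turned by more than about 20 degrees (distance of heat_mark from where it was at the start of the episode above 0.005 m).
It fails at once if the jug is tipped by more than 20 degrees (angle between jug's own z axis and vertical above 0.35 rad).
It also fails if it takes over 32 s, if anything falls off the work surface, if the arm or the gripper's body presses on something with over 40 N, if the wrist force passes 120 N, or if a joint passes its speed limit or range.

ROBOT

A 6-joint arm with a two-finger parallel gripper is mounted at the origin on the work surface. World frame = base frame: x ahead of the robot, y to its left, z up, the work surface at z = 0. Lengths are in m, angles in degrees, forces in N, time in s.
With the tool pointing down it reaches from about 0.35 to 0.875 m from the base axis. Payload 4.2 kg.
Tool frame: the origin (TCP) lies on the centre line of the jaws, within the pads' length; the fingertips stand 8 mm ahead of it and the grasp point (between the pads) lies 11 mm behind it; z points along the fingers, y is the line along which they close (so a half turn about z gives the same grasp; the last joint's range is limited). The gripper opens to 85 mm and grips with 20 to 120 N. Pads are 22 mm wide; open, the fingers measure 114 mm over their backs; the gripper's body (76 mm by 85 mm) begins 54 mm behind the grasp point. The pads swing forward as they close: fully open they stand 13 mm farther back than shut.
Start: joints at [80.707, 22.042, 0.453, 0, -68.411, -14.817], TCP at [0.255, 0.57, 0.239] pointing down, gripper open.
Joint ranges: [-179.83, 179.83], [-69.29, 118.12], [-61.27, 80.66], [-181.25, 117.63], [-171.15, -9.14], [-177.46, 177.46]. Speed limits (degrees/s): [159.86, 159.86, 180, 180, 180, 180].

INTERFACE

Orientations are given as a 3x3 rotation matrix whose columns are the frame's x, y, z axes.
In Python, from station import manip gives the robot as it stands. The module is installed in compiled form; this text tells all that it offers.
- The arm moves only by the shell command python3 -m inch 'ROWS' [OPENING]. ROWS is JSON, a list of rows, each an object of numbers: "x", "y", "z": the shift along the tool's x, y, z in units of 30 mm (1.0 is 30 mm); "roll": the turn about the tool's z in units of 5 degrees (1.0 is 5 degrees). In form: [{"x": .., "y": .., "z": .., "roll": ..}, ...]. A call has 1 to 8 rows; each row shifts and turns the commanded pose from where the row before left it, along the tool's axes as they then stand; what a row does not reach is not made up. A row lasts 1/8 s, in which the tool goes at most 62.5 mm and 10.7 degrees, less where a joint would pass 70% of its speed; a pose out of reach is approached as far as the arm can. A call is refused whole if a number of a shift passes 1 or a number of a turn 1, either way. A call with a gripper value outside its range is refused whole. OPENING is the finger opening in mm, from 0 to 85.4, set as the call begins (- or left out, the last holds). The fingers move at their own pace and stop on an object; the grip force is fixed at half the most. Time passes only in rows, so rows that do not move let the fingers close. It gives the time, the measured TCP pose, the force, the opening and the grip force at its end, in the units of the state.
- manip.state(): the state, without advancing time (a new reading comes with each control period).
- manip.get_image(name): name is "scene" or "top"; returns the picture (384x512x3 uint8, red, green, blue); there is no depth.
- manip.get_calibration(name): a dict with "intrinsics" (3x3 intrinsics, pixels), "view" (4x4, takes a point from world to camera coordinates). Camera axes: x right, y down, z forward; pixel columns grow to the right and rows downward; lengths in m; the calibration is good to about 2 mm. A picture is of the moment at which its call begins. get_calibration takes no time and is no camera call.
- manip.close_job(): hands the job in; it is judged then, once.
The state is a dict: "t": time; "qpos": joint angles; "qvel": joint speeds; "effort": joint torques, N m; "ee_pos": TCP position; "tool_rot": TCP orientation; "wrist_force": force on the tool from outside, world axes, zero at the start; "torque": the same for the moment, N m; "gripper_width": opening from 0.0 (shut) to 1.0 (fully open); "gripper_force": force on a finger pad.
Only numpy, scipy, OpenCV 4.12 (cv2) and the standard library are available. Lean on these libraries where they do the work, as an engineer would, in place of code of your own. Each camera call takes 0.05 s, during which the arm holds its last target. There are 200 camera calls.

## Working session

There is one attempt and no reset: what is moved stays moved. The work goes in short steps, Python scripts to look and compute and a shell command to move; the robot and the scene stay as the last step left them, time stands still between calls to the robot, and variables do not carry over. Pictures are saved under pics/ and viewed, at most 10 in all, crops included, and the job is handed in when it is done.

```bash
mkdir -p pics; python3 - <<'E'
from station import manip
import cv2,numpy as np
for n in("scene","top"):
    im=manip.get_image(n); cv2.imwrite(f"pics/{n}0.png",im[:,:,::-1]); c=manip.get_calibration(n); print(n,np.round(c["intrinsics"],1).tolist(),np.round(c["view"],4).tolist())
s=manip.state();print(s["t"],s["ee_pos"],np.round(s["tool_rot"],3))
E
```

```text
scene [[465.3, 0.0, 249.7], [0.0, 465.3, 191.1], [0.0, 0.0, 1.0]] [[-0.247, 0.9688, -0.0206, 0.1001], [0.5412, 0.1203, -0.8322, -0.2673], [-0.8038, -0.2167, -0.5541, 1.6526], [0.0, 0.0, 0.0, 1.0]]
top [[385.0, 0.0, 258.5], [0.0, 385.0, 188.9], [0.0, 0.0, 1.0]] [[-0.0176, -0.9998, 0.0015, 0.0633], [-0.9828, 0.017, -0.1839, 0.6441], [0.1838, -0.0047, -0.9829, 0.9991], [0.0, 0.0, 0.0, 1.0]]
0.1 [0.25508479 0.57001645 0.23834409] [[ 0.913 -0.409 -0.001]
 [-0.409 -0.913 -0.002]
 [ 0.     0.002 -1.   ]]
```

View pics/scene0.png

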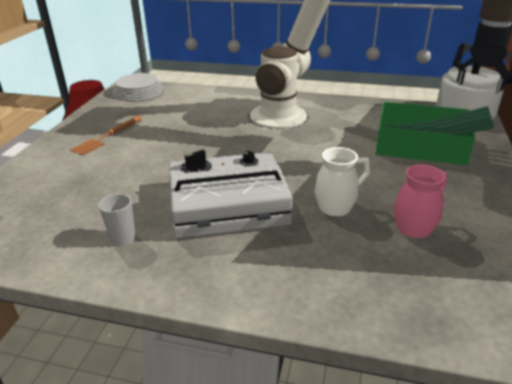

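View pics/top0.png

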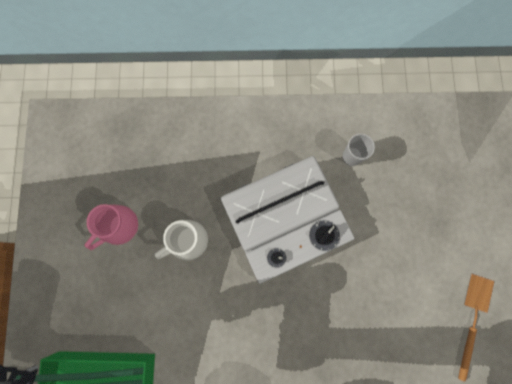

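The top view shows the timer knob near (324,235), the heat knob near (277,257) and the white jug near (184,240), with the lid on the up side of the picture. Next I'll enlarge the deck and cast rays.

```bash
cat > h.py <<'E'
from station import manip
import numpy as np,cv2
def ray(n,u,v,z):
    c=manip.get_calibration(n);K=np.array(c["intrinsics"]);V=np.array(c["view"]);R=V[:3,:3];o=-R.T@V[:3,3]
    d=R.T@np.linalg.solve(K,[u,v,1]);return o+d*(z-o[2])/d[2]
def px(n,p):
    c=manip.get_calibration(n);q=np.array(c["view"])@np.r_[p,1];q=np.array(c["intrinsics"])@q[:3];return q[:2]/q[2]
E
python3 - <<'E'
from h import *
im=cv2.imread("pics/top0.png")
cv2.imwrite("pics/crop0.png",cv2.resize(im[205:280,250:350],None,fx=8,fy=8,interpolation=cv2.INTER_CUBIC))
m=(im.max(2)<70).astype(np.uint8)
n,l,st,ce=cv2.connectedComponentsWithStats(m)
for i in range(1,n):
    if st[i,4]>60 and 215<ce[i][0]<360 and 160<ce[i][1]<280: print(st[i],ce[i])
for nm,u,v,z in(("timer",324,235,.095),("heat",277,257,.09),("jug",184,240,.1)): print(nm,ray("top",u,v,z).round(3))
print("timer scene",ray("scene",196,160,.1).round(3),ray("scene",249,158,.095).round(3))
E
```

```text
[236 182  88  41 273] [279.61538462 200.94505495]
[315 224  24  21 362] [325.47790055 234.72651934]
[270 251  15  13 128] [276.7734375 256.8515625]
timer [ 0.514 -0.116  0.095]
heat [0.46  0.008 0.09 ]
jug [0.507 0.247 0.1  ]
timer scene [ 0.524 -0.111  0.1  ] [0.476 0.018 0.095]
```

View pics/crop0.png

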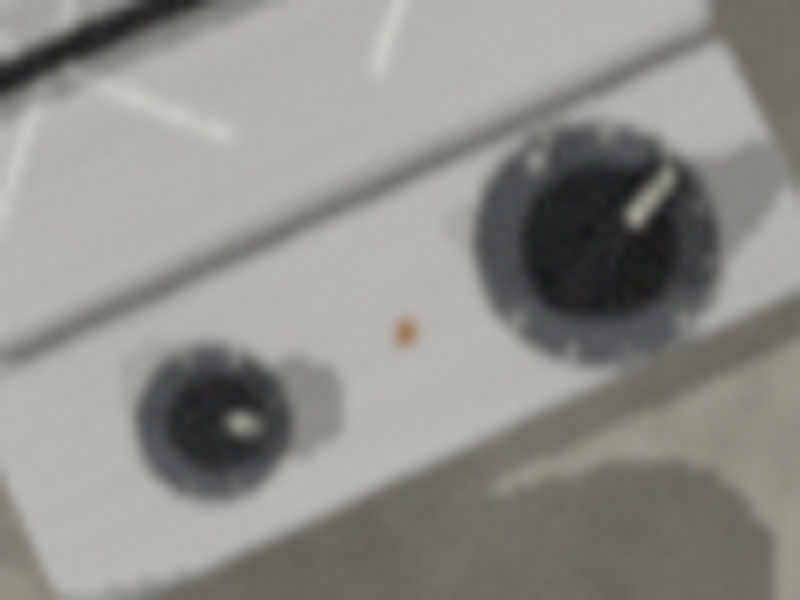

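Skirt centre is at about crop (600,241), which is px (325,235.2). The white line runs from px (329.1,232.5) to (334,226.5). The dial ring lies around it, and the lid edge is upper left.

```bash
python3 - <<'E'
from h import *
c=ray("top",325,235.2,.083); h=ray("top",276.9,257.2,.097); d=ray("top",250+598/8,205+243/8,.076)
a=ray("top",329.1,232.5,.117); b=ray("top",334,226.5,.117)
print(c,d,h,a,b,"dist",np.linalg.norm((c-h)[:2]))
w=(b-a)[:2];w2=(b-c)[:2];print("wing deg",np.degrees(np.arctan2(w[1],w[0])),np.degrees(np.arctan2(w2[1],w2[0])),np.linalg.norm(w2))
e0=ray("top",250,205+360/8,.083);e1=ray("top",250+700/8,205+5,.083);e=(e1-e0)
print("lid normal deg",np.degrees(np.arctan2(e[0],-e[1])), "knobs normal",np.degrees(np.arctan2((c-h)[0],-(c-h)[1])))
# scene view check: top line
im=cv2.imread("pics/scene0.png");cv2.imwrite("pics/crop1.png",cv2.resize(im[140:185,165:280],None,fx=6.5,fy=6.5,interpolation=cv2.INTER_CUBIC))
print(px("scene",c),px("scene",b))
s=manip.state();print(s["tool_rot"].round(3) , s["ee_pos"])
E
```

```text
[ 0.51383142 -0.12048533  0.083     ] [ 0.5138185  -0.12102255  0.076     ] [0.45897964 0.00818744 0.097     ] [ 0.51836324 -0.12532435  0.117     ] [ 0.53339193 -0.13861672  0.117     ] dist 0.1398763765024114
wing deg -41.49166979045043 -42.82862265430823 0.02667134639920361
lid normal deg 23.342424027450615 knobs normal 23.088016511313995
[194.30672908 163.33650169] [183.84199193 154.8391585 ]
[[ 0.913 -0.409 -0.001]
 [-0.409 -0.913 -0.002]
 [ 0.     0.002 -1.   ]] [0.25508479 0.57001645 0.23834409]
```

The distance between knobs comes out at 139.9 mm, against 140 given. The wing points to -42° and the lid normal to +23°, so the knob is at about 65° (1.13 rad), inside the stated range. I'm moving over it now at travel height.

```bash
python3 -m inch '[{"x":0.5,"y":0.5},{"x":1,"y":1},{"x":1,"y":1},{"x":1,"y":1},{"x":1,"y":1},{"x":1,"y":1},{"x":1,"y":1},{"x":1,"y":1}]' 50; python3 -m inch '[{"x":1,"y":1},{"x":1,"y":1},{"x":1,"y":1},{"x":1,"y":1},{"x":1,"y":1},{"x":1,"y":1},{"x":1,"y":1},{"x":1,"y":1}]'; python3 -c "
from station import manip
s=manip.state();R=s['tool_rot'];import numpy as np;print(s['qpos']);print(R.T@(np.array([.514,-.1205,.1])-s['ee_pos'])/.03)"
```

```text
[ 8.07063846e+01  2.20849859e+01  3.87307217e-01 -2.50273537e-02
 -6.84114322e+01 -1.48172114e+01]
[17.28253423 17.47174914  4.64709399]invalid input at $[0]: expected keys x, y, z, roll
invalid input at $[0]: expected keys x, y, z, roll
```

All keys are required in every row.

```bash
python3 -m inch '[{"x":0.5,"y":0.5,"z":0,"roll":0},{"x":1,"y":1,"z":0,"roll":0},{"x":1,"y":1,"z":0,"roll":0},{"x":1,"y":1,"z":0,"roll":0},{"x":1,"y":1,"z":0,"roll":0},{"x":1,"y":1,"z":0,"roll":0},{"x":1,"y":1,"z":0,"roll":0},{"x":1,"y":1,"z":0,"roll":0}]' 50; python3 -m inch '[{"x":1,"y":1,"z":0,"roll":0},{"x":1,"y":1,"z":0,"roll":0},{"x":1,"y":1,"z":0,"roll":0},{"x":1,"y":1,"z":0,"roll":0},{"x":1,"y":1,"z":0,"roll":0},{"x":1,"y":1,"z":0,"roll":0},{"x":1,"y":1,"z":0,"roll":0},{"x":0.5,"y":0.5,"z":0,"roll":0}]'; python3 -c "
from station import manip
s=manip.state();R=s['tool_rot'];import numpy as np;print(s['qpos']);print(R.T@(np.array([.514,-.1205,.1])-s['ee_pos'])/.03)"
```

```text
t: 1.1
ee_pos: [0.3688, 0.2717, 0.2391]
tool_rot: [[0.913, -0.408, -0.0], [-0.408, -0.913, -0.0], [-0.0, 0.0, -1.0]]
wrist_force: [0.7, -0.1, 0.3]
gripper_width: 0.586
gripper_force: 0.0
t: 2.1
ee_pos: [0.4823, -0.0259, 0.2388]
tool_rot: [[0.912, -0.41, -0.001], [-0.41, -0.912, -0.0], [-0.001, 0.001, -1.0]]
wrist_force: [-0.0, 0.7, -0.3]
gripper_width: 0.581
gripper_force: 0.0
[ 1.62444199e+01  8.15654629e+00 -1.88053025e+01 -6.92965941e-03
 -6.31000385e+01  4.95254258e+01]
[2.2627974  2.43878887 4.62701445]
```

```bash
python3 -m inch '[{"x":0.8,"y":0.8,"z":0.5,"roll":0},{"x":0.8,"y":0.9,"z":0.5,"roll":0},{"x":0.66,"y":0.74,"z":0.5,"roll":0},{"x":0,"y":0,"z":0,"roll":0.9},{"x":0,"y":0,"z":0,"roll":0.9},{"x":0,"y":0,"z":0,"roll":0.9},{"x":0,"y":0,"z":0,"roll":0.9},{"x":0,"y":0,"z":0,"roll":0}]'; python3 - <<'E'
from h import *
s=manip.state();R=s['tool_rot'];print(s['qpos'],np.degrees(np.arctan2(R[1,0],R[0,0])));print(R.T@(np.array([.514,-.1205,.1])-s['ee_pos'])/.03)
a=cv2.resize(manip.get_image("top")[190:290,240:370],None,fx=5,fy=5); b=cv2.resize(manip.get_image("scene")[90:190,160:290],None,fx=5,fy=5)
cv2.imwrite("pics/b1.png",b[:,:,::-1]);cv2.imwrite("pics/a1.png",a[:,:,::-1])
E
```

```text
t: 3.1
ee_pos: [0.5139, -0.1186, 0.1939]
tool_rot: [[0.742, -0.67, -0.001], [-0.67, -0.742, 0.0], [-0.001, 0.001, -1.0]]
wrist_force: [0.2, -0.2, 0.6]
gripper_width: 0.584
gripper_force: 0.0
[ 4.63718225e+00  1.48555677e+01 -1.70551475e+01 -1.10317140e-02
 -5.81396112e+01  4.33010944e+01] -42.06756147179732
[0.04764422 0.04290707 3.13099181]
```

View pics/b1.png

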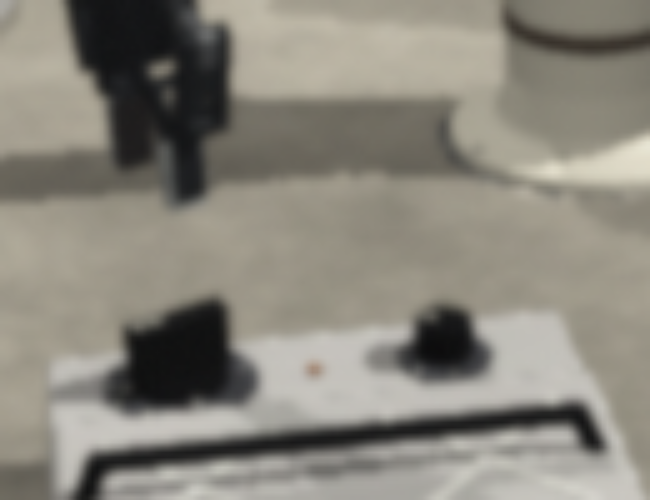

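The gripper hangs over the wing (crop knob near (180,350), fingers near (160,170)), and the fingers straddle the wing's line. I'm descending and closing.

```bash
python3 -m inch '[{"x":0.05,"y":0.04,"z":0.6,"roll":0},{"x":0,"y":0,"z":0.7,"roll":0},{"x":0,"y":0,"z":0.7,"roll":0},{"x":0,"y":0,"z":0.6,"roll":0},{"x":0,"y":0,"z":0.5,"roll":0},{"x":0,"y":0,"z":0,"roll":0}]'; python3 -m inch '[{"x":0,"y":0,"z":0,"roll":0},{"x":0,"y":0,"z":0,"roll":0},{"x":0,"y":0,"z":0,"roll":0},{"x":0,"y":0,"z":0,"roll":0},{"x":0,"y":0,"z":0,"roll":0},{"x":0,"y":0,"z":0,"roll":0}]' 8
```

```text
t: 3.95
ee_pos: [0.5137, -0.1205, 0.1002]
tool_rot: [[0.742, -0.67, -0.003], [-0.67, -0.742, -0.0], [-0.002, 0.002, -1.0]]
wrist_force: [0.5, -0.6, 0.2]
gripper_width: 0.591
gripper_force: 0.0
t: 4.7
ee_pos: [0.517, -0.1187, 0.1026]
tool_rot: [[0.742, -0.67, 0.006], [-0.67, -0.742, 0.002], [0.003, -0.006, -1.0]]
wrist_force: [3.1, 6.9, -0.1]
gripper_width: 0.151
gripper_force: 60.9
```

It has gripped the wing (about 13 mm at 61 N), with a compliance offset of about 3 mm across. I'll relax that and turn anticlockwise, which is negative roll.

```bash
python3 -m inch '[{"x":0,"y":-0.1,"z":0,"roll":0},{"x":0,"y":0,"z":0,"roll":-0.6},{"x":0,"y":0,"z":0,"roll":-1},{"x":0,"y":0,"z":0,"roll":-1},{"x":0,"y":0,"z":0,"roll":-1},{"x":0,"y":0,"z":0,"roll":-1},{"x":0,"y":0,"z":0,"roll":-0.4},{"x":0,"y":0,"z":0,"roll":0}]'; python3 -c "
from station import manip
print(manip.state()['torque'])"
```

```text
t: 5.7
ee_pos: [0.5177, -0.1177, 0.1025]
tool_rot: [[0.956, -0.294, 0.003], [-0.294, -0.956, 0.0], [0.003, -0.001, -1.0]]
wrist_force: [0.0, 5.0, 5.9]
gripper_width: 0.15
gripper_force: 61.7
[1.45885013 0.04664506 0.00832044]
```

Yaw is now -17° and forces are low. Another 40° to go to the stop.

```bash
python3 -m inch '[{"x":0,"y":0,"z":0,"roll":-0.7},{"x":0,"y":0,"z":0,"roll":-1},{"x":0,"y":0,"z":0,"roll":-1},{"x":0,"y":0,"z":0,"roll":-1},{"x":0,"y":0,"z":0,"roll":-1},{"x":0,"y":0,"z":0,"roll":-1},{"x":0,"y":0,"z":0,"roll":-1},{"x":0,"y":0,"z":0,"roll":0}]'; python3 -c "
from station import manip
print(manip.state()['torque'])"
```

```text
t: 6.7
ee_pos: [0.5177, -0.1165, 0.1025]
tool_rot: [[0.959, 0.283, 0.004], [0.283, -0.959, 0.002], [0.004, -0.001, -1.0]]
wrist_force: [-1.3, 10.8, 7.0]
gripper_width: 0.149
gripper_force: 61.9
[ 3.15170419  0.20369661 -0.01856544]
```

```bash
python3 -m inch '[{"x":0,"y":-0.1,"z":0,"roll":-0.5},{"x":0,"y":0,"z":0,"roll":-0.5},{"x":0,"y":0,"z":0,"roll":0}]'; python3 -c "
from station import manip
print(manip.state()['torque'])";  python3 -m inch '[{"x":0,"y":0,"z":0,"roll":-0.4},{"x":0,"y":0,"z":0,"roll":-0.2},{"x":0,"y":0,"z":0,"roll":0}]'; python3 -c "
from station import manip
print(manip.state()['torque'])"
```

```text
t: 7.08
ee_pos: [0.5176, -0.1159, 0.1026]
tool_rot: [[0.931, 0.365, 0.005], [0.365, -0.931, -0.001], [0.004, 0.003, -1.0]]
wrist_force: [3.0, -1.9, 3.4]
gripper_width: 0.154
gripper_force: 61.5
[-0.50623964 -0.94071344  0.03698618]
t: 7.45
ee_pos: [0.5176, -0.1158, 0.1025]
tool_rot: [[0.911, 0.413, 0.005], [0.413, -0.911, -0.001], [0.004, 0.002, -1.0]]
wrist_force: [3.6, -1.6, 5.4]
gripper_width: 0.152
gripper_force: 61.8
[-0.64968733 -1.14869849 -0.21772785]
```

```bash
python3 -m inch '[{"x":0,"y":0,"z":0,"roll":-0.4},{"x":0,"y":0,"z":0,"roll":0},{"x":0,"y":0,"z":0,"roll":0}]'; python3 -c "
from station import manip
print(manip.state()['torque'])"
```

```text
t: 7.82
ee_pos: [0.5176, -0.1157, 0.1025]
tool_rot: [[0.897, 0.441, 0.005], [0.441, -0.897, 0.0], [0.005, 0.002, -1.0]]
wrist_force: [3.2, -2.7, 6.8]
gripper_width: 0.15
gripper_force: 64.6
[-0.53902254 -1.20736029 -0.95399827]
```

Torque jumped to -0.95 N m at yaw 26°, so it's on the zero stop. I'll ease off, open and rise.

```bash
python3 -m inch '[{"x":0,"y":0,"z":0,"roll":0.3},{"x":0,"y":0,"z":0,"roll":0}]'; python3 -m inch '[{"x":0,"y":0,"z":0,"roll":0},{"x":0,"y":0,"z":0,"roll":0},{"x":0,"y":0,"z":0,"roll":0},{"x":0,"y":0,"z":0,"roll":0}]' 45; python3 -m inch '[{"x":0,"y":0,"z":-0.4,"roll":0},{"x":0,"y":0,"z":-0.8,"roll":0},{"x":0,"y":0,"z":-1,"roll":0},{"x":0,"y":0,"z":-1,"roll":0},{"x":-1,"y":0,"z":-1,"roll":0},{"x":-1,"y":0,"z":-0.5,"roll":0},{"x":-1,"y":0,"z":0,"roll":0},{"x":-1,"y":0,"z":0,"roll":0}]'
python3 - <<'E'
from h import *
a=manip.get_image("top")[:,:,::-1]; b=manip.get_image("scene")[:,:,::-1]
a=cv2.resize(a[185:285,150:350],None,fx=3.5,fy=3.5);b=cv2.resize(b[130:215,160:360],None,fx=3.5,fy=2.8)
cv2.imwrite("pics/end.png",np.vstack([a,b])[:600])
E
```

```text
t: 8.07
ee_pos: [0.5176, -0.1158, 0.1025]
tool_rot: [[0.908, 0.42, 0.005], [0.42, -0.908, -0.0], [0.004, 0.002, -1.0]]
wrist_force: [4.1, -0.6, 5.7]
gripper_width: 0.149
gripper_force: 62.1
t: 8.57
ee_pos: [0.5151, -0.1154, 0.1009]
tool_rot: [[0.907, 0.421, -0.001], [0.421, -0.907, 0.0], [-0.001, -0.001, -1.0]]
wrist_force: [-0.1, -0.1, -0.6]
gripper_width: 0.53
gripper_force: 0.0
t: 9.57
ee_pos: [0.4059, -0.1662, 0.2435]
tool_rot: [[0.907, 0.421, 0.002], [0.421, -0.907, -0.0], [0.002, 0.001, -1.0]]
wrist_force: [-0.1, -0.9, 0.1]
gripper_width: 0.526
gripper_force: 0.0
```

View pics/end.png

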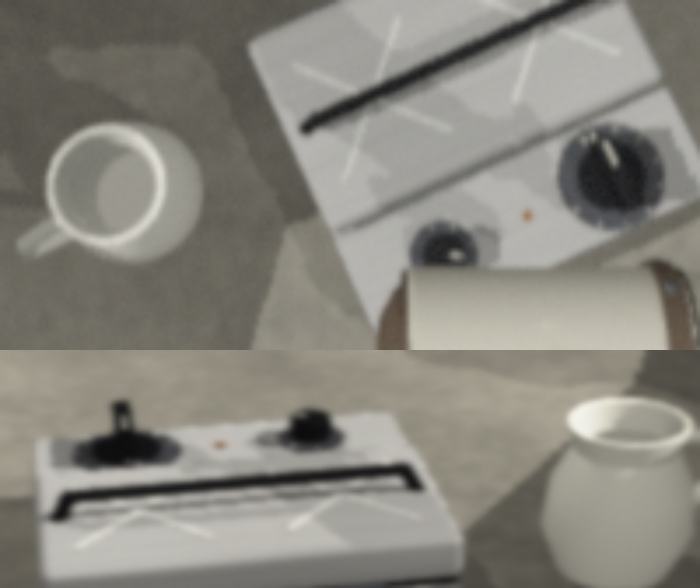

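The white line on the timer (crop (610,150)) now points square to the lid. The heat mark at (455,254) and the jug haven't moved, and the gripper is clear of everything.

```bash
python3 -c "
from station import manip
print(manip.close_job())"
```

```text
the job is handed in; nothing more can be done
None
```

The timer knob is back at its zero stop and released, the heat knob and jug look unmoved in the last picture, and the job is handed in; the hand-in returned no verdict.

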